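# Rack the wet painted panels and close the drying rack

### The job

First slide the lidded water pot along the table, never lifting or tipping it, out from in front of the drying rack and onto the blue ring. Then slide each of the wet round panels fully home into a slot of its own in the drying rack, painted face up and handle sticking out of the open front. Last, lower the top board, kept level, over the rack's two pins until it lies flat on the rack; leave the bottle and the paint tubes where they are.

Things in the scene. Friction and masses are not known exactly. Their poses are not given: they have to be found in the camera images.
- rack: Fixed wooden drying rack, 94 deep (x) x 130 wide (y) x 145 mm high. Origin on the table; x points from the open front (face at x = -43 mm) to the back board (inner face at x = +43 mm); side walls inside at y = +-43 mm. Five pairs of facing horizontal grooves in the walls, 15 mm deep, 13 mm high, pitch 25 mm: each pair is a slot for one panel. Middle 56 mm between the ledges open
- slot1 (a point): Slot 1 of the rack (lowest): the point on the slot's floor (top of its ledges, 20 mm above the table) under the centre of a panel's disc that is fully home; axes as the rack's
- slot2 (a point): Slot 2 of the rack (counted from the bottom): the point on the slot's floor (top of its ledges, 45 mm above the table) under the centre of a panel's disc that is fully home; axes as the rack's
- slot3 (a point): Slot 3 of the rack (counted from the bottom): the point on the slot's floor (top of its ledges, 70 mm above the table) under the centre of a panel's disc that is fully home; axes as the rack's
- slot4 (a point): Slot 4 of the rack (counted from the bottom): the point on the slot's floor (top of its ledges, 95 mm above the table) under the centre of a panel's disc that is fully home; axes as the rack's
- slot5 (a point): Slot 5 of the rack (highest): the point on the slot's floor (top of its ledges, 120 mm above the table) under the centre of a panel's disc that is fully home; axes as the rack's
- rack_top (a point): Middle of the rack's top face, 145 mm above the table; axes as the rack's. At y = +54 and -54 mm from it stand two dark pins of 12 mm diameter, 30 mm high, the top 10 mm tapered
- board_grip (a point): Top board of the rack, loose, 104 (x) x 140 (y) x 12 mm, 0.25 kg, two through holes of 14.5 mm at y = +-54 mm; on it, along x, a dark grip bar 70 long x 18 wide (y) x 30 mm high. Starts flat on the table. The point is the bar's centre, 27 mm above the board's underside; z up. Fits either way round; flat on the rack the point is 172 mm above the table
- disc1 (a point): Round wooden panel 1 with a purple flower on its white painted face; may be absent. Disc 80 mm across, 7 mm thick, with a straight handle; 0.06 kg; starts flat on the table, face up. The point is the centre of the disc, half-way through its thickness; x points from the handle to the disc, z up out of the painted face
- handle1 (a point): Handle of panel 1, 16 mm wide (y), 10 mm thick, underside flush with the disc's, running from the disc's rim to 124 mm behind the disc's centre. The point is where to hold it: in the middle of the handle's thickness (5 mm above its underside), 102 mm behind the disc's centre (along -x) and 22 mm from the handle's end; axes as the panel's
- disc2 (a point): Round wooden panel 2 with a yellow flower on its white painted face; may be absent. Disc 80 mm across, 7 mm thick, with a straight handle; 0.06 kg; starts flat on the table, face up. The point is the centre of the disc, half-way through its thickness; x points from the handle to the disc, z up out of the painted face
- handle2 (a point): Handle of panel 2, 16 mm wide (y), 10 mm thick, underside flush with the disc's, running from the disc's rim to 124 mm behind the disc's centre. The point is where to hold it: in the middle of the handle's thickness (5 mm above its underside), 102 mm behind the disc's centre (along -x) and 22 mm from the handle's end; axes as the panel's
- disc3 (a point): Round wooden panel 3 with a red flower on its white painted face; may be absent. Disc 80 mm across, 7 mm thick, with a straight handle; 0.06 kg; starts flat on the table, face up. The point is the centre of the disc, half-way through its thickness; x points from the handle to the disc, z up out of the painted face
- handle3 (a point): Handle of panel 3, 16 mm wide (y), 10 mm thick, underside flush with the disc's, running from the disc's rim to 124 mm behind the disc's centre. The point is where to hold it: in the middle of the handle's thickness (5 mm above its underside), 102 mm behind the disc's centre (along -x) and 22 mm from the handle's end; axes as the panel's
- disc4 (a point): Round wooden panel 4 with a blue flower on its white painted face; may be absent. Disc 80 mm across, 7 mm thick, with a straight handle; 0.06 kg; starts flat on the table, face up. The point is the centre of the disc, half-way through its thickness; x points from the handle to the disc, z up out of the painted face
- handle4 (a point): Handle of panel 4, 16 mm wide (y), 10 mm thick, underside flush with the disc's, running from the disc's rim to 124 mm behind the disc's centre. The point is where to hold it: in the middle of the handle's thickness (5 mm above its underside), 102 mm behind the disc's centre (along -x) and 22 mm from the handle's end; axes as the panel's
- disc5 (a point): Round wooden panel 5 with a pink flower on its white painted face; may be absent. Disc 80 mm across, 7 mm thick, with a straight handle; 0.06 kg; starts flat on the table, face up. The point is the centre of the disc, half-way through its thickness; x points from the handle to the disc, z up out of the painted face
- handle5 (a point): Handle of panel 5, 16 mm wide (y), 10 mm thick, underside flush with the disc's, running from the disc's rim to 124 mm behind the disc's centre. The point is where to hold it: in the middle of the handle's thickness (5 mm above its underside), 102 mm behind the disc's centre (along -x) and 22 mm from the handle's end; axes as the panel's
- pot_knob (a point): Squat round stoneware water pot, white with a blue lid fixed on it, 108 mm across the lid, 104 mm across the body, closed, 0.45 kg, lid top 47 mm above the table; on its middle a white upright cylindrical knob of 26 mm diameter reaches up to 71 mm. The point is the middle of the knob's visible height, on the pot's axis, 59 mm above the pot's underside. Pulled or pushed briskly up at the knob it may tip
- ring_center (a point): Centre of a blue ring, 140 mm outer and 124 mm inner diameter, drawn on a flat white card on the table (no height to speak of): the place for the pot
- bottle: Amber bottle, 66 mm across, 150 mm high, standing beyond the work; origin at the centre of its underside; leave it alone
- tube1: Paint tube with a red cap, 110 mm long, 24 mm thick, lying; origin under its middle; leave it alone
- tube2: Paint tube with a yellow cap, 110 mm long, 24 mm thick, lying; origin under its middle; leave it alone
Not all that is in view belongs to the job. What is shaped like the part that bears disc1 but orange is not meant.

How it is judged:
By the outcome, as a careful person would: the job done as asked, in the order asked, and still so for the second after the job is handed in, with the robot touching nothing.
Of panel1, panel2, panel3, panel4, panel5 only 4 to 5 are there at a start; the rules pass over those that are not, and their reading is None.
At some moment in a run one of pot, board may be knocked a few centimetres aside while the robot is not near it.
Once in a run the grip may slacken for a moment while it holds something.
It also fails if it takes over 210 s, if anything falls off the work surface, if the arm or the gripper's body presses on something with over 40 N, if the wrist force passes 120 N, or if a joint passes its speed limit or range.

### The arm

A 6-joint arm with a two-finger parallel gripper is mounted at the origin on the work surface. World frame = base frame: x ahead of the robot, y to its left, z up, the work surface at z = 0. Lengths are in m, angles in rad, forces in N, time in s.
With the tool pointing down it reaches from about 0.35 to 0.975 m from the base axis. Payload 7.1 kg.
Tool frame: the origin (TCP) lies midway between the tips of the shut fingers; the grasp point (between the pads) lies 19 mm behind it; z points along the fingers, y is the line along which they close (so a half turn about z gives the same grasp; the last joint's range is limited). The gripper opens to 88 mm and grips with 3 to 60 N. Pads are 20 mm wide; open, the fingers measure 115 mm over their backs; the gripper's body (75 mm by 178 mm) begins 61 mm behind the grasp point.
Start: joints at [1.296, 0.423, 1.63, -0, 1.089, -0.019], TCP at [0.158, 0.605, 0.223] pointing down, gripper open.
Joint ranges: [-3, 3], [-0.9, 2.11], [0.09, 2.58], [-1.31, 4.45], [0.11, 2.69], [-2.54, 2.54]. Speed limits (rad/s): [2.39, 2.39, 3.01, 3.14, 3.14, 3.14].

### API

Orientations are given as a unit quaternion [w, x, y, z].
In Python, from station import move_pose, movel, movej, command_gripper, wait, inverse_kinematics, read_camera, camera_info, MotionError, job_done, get_time, get_joint_pos, get_qvel, get_effort, get_tcp_pos, get_ee_rot, get_ft_force, get_ft_torque, get_grip_width, get_finger_force gives the robot as it stands. Calls block until the motion is done:
- move_pose(position, orientation): joint-space move of the TCP to a pose.
- movel(position, frame=None, v=0.15, until_force=None): straight line of the TCP; frame=None keeps the orientation; v is the mean speed in m/s. With until_force (N) it stops when the force on the tool has changed by that much, and returns True; else False.
- movej(angles): joint-space move.
- command_gripper(opening): opening from 0.0 (shut) to 1.0 (fully open); the grip force is fixed at half the most; returns when the fingers have stopped.
- wait(seconds).
- inverse_kinematics(position, orientation): joint angles nearest the present ones, or None.
- read_camera(name): name is "scene" or "top"; returns the picture (420x560x3 uint8, red, green, blue); there is no depth.
- camera_info(name): a dict with "intrinsics" (3x3 intrinsics, pixels), "T" (4x4, takes a point from camera to world coordinates). Camera axes: x right, y up, looking along -z (the intrinsics and any distortion apply to the point x, -y, -z); pixel columns grow to the right and rows downward; lengths in m; the calibration is good to about 2 mm. A picture is of the moment at which its call begins. camera_info takes no time and is no camera call.
A pose or a line that the arm cannot do raises MotionError and nothing moves.
- job_done(): hands the job in; it is judged then, once.
Readings, each from a call of its own:
- get_time(): time.
- get_joint_pos(): joint angles.
- get_qvel(): joint speeds.
- get_effort(): joint torques, N m.
- get_tcp_pos(): TCP position.
- get_ee_rot(): TCP orientation.
- get_ft_force(): force on the tool from outside, world axes, zero at the start.
- get_ft_torque(): the same for the moment, N m.
- get_grip_width(): opening from 0.0 (shut) to 1.0 (fully open).
- get_finger_force(): force on a finger pad.
Only numpy, scipy, OpenCV 4.12 (cv2) and the standard library are available. Lean on these libraries where they do the work, as an engineer would, in place of code of your own. Each camera call takes 0.05 s, during which the arm holds its last target. There are 200 camera calls.

## Working session

There is one attempt and no reset: what is moved stays moved. The work goes in short steps, each a Python script; the robot and the scene stay as the last script left them, time stands still between calls to the robot, and variables do not carry over. Pictures are saved under pics/ and viewed, at most 14 in all, crops included, and the job is handed in when it is done.

```bash
mkdir -p pics; ls; python3 - <<'E'
from station import *
import cv2,numpy as np
for n in("top","scene"):
    im=read_camera(n); cv2.imwrite(f"pics/{n}0.png",cv2.resize(im[:,:,::-1],(800,600),interpolation=cv2.INTER_CUBIC)); np.save(f"{n}0.npy",im)
    print(n,{k:(np.round(v,4).tolist() if hasattr(v,'shape') else v) for k,v in camera_info(n).items()})
print(get_time(),get_ee_rot())
E
```

```text
pics
top {'intrinsics': [[519.4581, 0.0, 281.5136], [0.0, 519.4581, 205.6705], [0.0, 0.0, 1.0]], 'T': [[-0.0169, 0.9856, -0.1685, 0.2954], [-0.9998, -0.0186, -0.0086, 0.0304], [-0.0116, 0.1683, 0.9857, 1.5511], [0.0, 0.0, 0.0, 1.0]]}
scene {'intrinsics': [[467.4792, 0.0, 277.9982], [0.0, 467.4792, 204.0607], [0.0, 0.0, 1.0]], 'T': [[0.5302, -0.6646, 0.5264, 1.4152], [0.8479, 0.417, -0.3275, -0.5044], [-0.0019, 0.62, 0.7846, 1.4062], [0.0, 0.0, 0.0, 1.0]]}
0.1 [-9.78269135e-05  1.27542730e-01  9.91832824e-01 -7.01759124e-04]
```

View pics/top0.png

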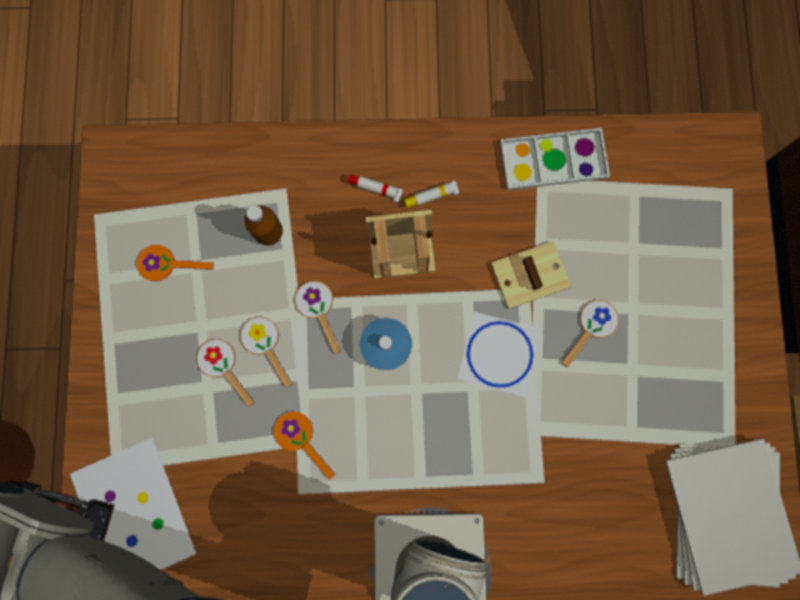

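View pics/scene0.png

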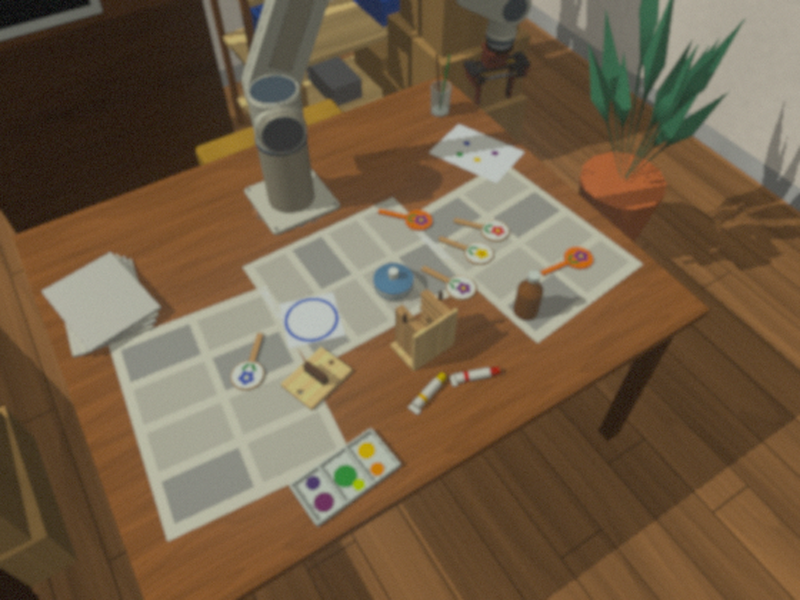

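The top view (800x600 scale) shows white-faced panels: purple (313,298), yellow (260,335), red (216,357) and blue (599,318). Pink is absent. There are two orange decoys at (155,262) and (292,430). The pot is at (385,343), the ring at (500,353), the rack at (402,245) with its front towards the robot, and the board at (530,274).

```bash
cat > h.py <<'E'
from station import *
import cv2,numpy as np
def ray(cam,uv,z):
    I=camera_info(cam);K=I["intrinsics"];T=I["T"]
    uv=np.atleast_2d(np.asarray(uv,float))
    d=np.c_[(uv[:,0]-K[0,2])/K[0,0],-(uv[:,1]-K[1,2])/K[1,1],-np.ones(len(uv))]@T[:3,:3].T
    o=T[:3,3]; return o+d*((z-o[2])/d[:,2])[:,None]
def proj(cam,p):
    I=camera_info(cam);K=I["intrinsics"];T=I["T"]
    c=(np.atleast_2d(p)-T[:3,3])@T[:3,:3]
    return np.c_[K[0,0]*c[:,0]/-c[:,2]+K[0,2],-K[1,1]*c[:,1]/-c[:,2]+K[1,2]]
def hsv(im): return cv2.cvtColor(im,cv2.COLOR_RGB2HSV)
def blobs(m,amin=15):
    n,l,s,c=cv2.connectedComponentsWithStats(m.astype(np.uint8),connectivity=8)
    return [(s[i,4],c[i],l==i) for i in range(1,n) if s[i,4]>=amin]
def crop(cam,im,box,k,name,marks=()):
    x,y,w,h=box; c=cv2.resize(im[y:y+h,x:x+w,::-1],None,fx=k,fy=k,interpolation=cv2.INTER_CUBIC)
    for u,v in marks: cv2.circle(c,(int((u-x+.5)*k),int((v-y+.5)*k)),3,(255,0,255),-1)
    cv2.imwrite(name,c); return c
E
python3 - <<'E'
from h import *
im=np.load("top0.npy");H=hsv(im);h,s,v=[H[...,i].astype(int) for i in range(3)]
for n,(x,y) in dict(purple=(219,209),yellow=(182,235),red=(151,250),blue=(419,223),handleB=(402,248),handleP=(229,234),mat=(240,290),grey=(232,232),dis=(212,205),rackwood=(283,150),lid=(265,235),ring=(350,225)).items(): print(n,H[y,x])
for nm,m in dict(wood=(h>8)&(h<22)&(s>80)&(v>110),blue=(h>95)&(h<125)&(s>90),white=(s<25)&(v>190)).items():
    m[:120]=0;m[345:]=0
    for a,c,l in blobs(m,40):
        ys,xs=np.nonzero(l);print(nm,a,c.round(1),xs.min(),xs.max(),ys.min(),ys.max())
a=crop("top",im,(130,170,130,120),3,"x")
b=crop("top",im,(245,125,165,120),3,"x")
a=crop("top",im,(130,185,120,120),3,"x"); b=crop("top",im,(245,135,140,120),3,"x")
cv2.imwrite("pics/c1.png",np.hstack([a,b]))
S=np.load("scene0.npy")
crop("scene",S,(190,160,160,110),5,"pics/c2.png")
E
```

```text
purple [162  93 115]
yellow [ 28 255 175]
red [  3 211 172]
blue [113 180 149]
handleB [ 17 136 158]
handleP [ 17 138 168]
mat [ 28  24 160]
grey [ 17 103 148]
dis [138  16 159]
rackwood [ 21 111 175]
lid [102 139  97]
ring [112 156 160]
wood 15522 [220.9 167.8] 46 375 120 301
wood 2120 [504.5 143.2] 419 541 120 185
wood 548 [116.1 184. ] 95 149 171 196
wood 89 [523.8 189.5] 513 541 186 193
wood 1754 [529.3 237. ] 514 550 194 268
wood 153 [229.8 233.2] 222 237 220 247
wood 155 [403.5 243.6] 394 414 231 256
wood 161 [194.3 257.1] 185 203 244 270
wood 163 [166.5 271.3] 156 177 259 283
wood 612 [532.  282.8] 514 552 270 295
wood 1596 [180.4 319. ] 115 234 288 343
wood 425 [541.3 307. ] 515 555 296 342
wood 671 [ 58.4 316.4] 44 76 304 338
wood 2310 [407.8 324. ] 311 471 306 344
wood 180 [425.7 340. ] 400 452 337 344
wood 114 [285.7 343.3] 247 316 342 344
blue 89 [420.9 220.6] 415 427 215 227
blue 922 [269.5 240.4] 252 287 223 258
blue 318 [349.5 247.8] 327 372 225 270Traceback (most recent call last):
  File "<stdin>", line 8, in <module>
  File "h.py", line 19, in crop
    cv2.imwrite(name,c); return c
    ~~~~~~~~~~~^^^^^^^^
cv2.error: OpenCV(4.12.0) /io/opencv/modules/imgcodecs/src/loadsave.cpp:1051: error: (-2:Unspecified error) could not find a writer for the specified extension in function 'imwrite_'
```

```bash
cat > meas.py <<'E'
from h import *
def handles(im):
    H=hsv(im);h,s,v=[H[...,i].astype(int) for i in range(3)]
    m=(h>8)&(h<22)&(s>80)&(v>110); out=[]
    for a,c,l in blobs(m,100):
        if not 120<a<200 or c[1]>300: continue
        ys,xs=np.nonzero(l);P=ray("top",np.c_[xs,ys],.009)[:,:2]
        c=P.mean(0);w,V=np.linalg.eigh(np.cov((P-c).T));d=V[:,1]
        L=np.ptp((P-c)@d); out.append((c,d,L))
    return out
E
python3 - <<'E'
from h import *; from meas import handles
im=np.load("top0.npy");H=hsv(im);h,s,v=[H[...,i].astype(int) for i in range(3)]
for c,d,L in handles(im):
    if d[0]<0:d=-d
    u=proj("top",[*(c+d*.082),.007])[0]
    # white disc: low saturation or flower colours; just low-sat centroid / hull
    x0,y0=int(u[0])-18,int(u[1])-18
    sub=((s<16)|(h>130))[y0:y0+37,x0:x0+37].astype(np.uint8)
    cn=max(cv2.findContours(sub,cv2.RETR_EXTERNAL,cv2.CHAIN_APPROX_NONE)[0],key=cv2.contourArea)
    (cx,cy),r=cv2.minEnclosingCircle(cn)
    D=ray("top",[cx+x0,cy+y0],.007)[0]
    print("handle",c.round(4),"dir",np.degrees(np.arctan2(d[1],d[0])).round(1),"L",L.round(3),"disc(handle)",(c+d*.082).round(4),"disc(circ)",D[:2].round(4),"r",r)
m=(h>95)&(h<125)&(s>90)
for a,c,l in blobs(m,200):
    cn=max(cv2.findContours(l.astype(np.uint8),cv2.RETR_EXTERNAL,cv2.CHAIN_APPROX_NONE)[0],key=cv2.contourArea)[:,0]
    z=.047 if a>600 else 0
    P=ray("top",cn,z)[:,:2]; (x,y),r=cv2.minEnclosingCircle(P.astype(np.float32))
    print("blue",a,(x,y),r,ray("top",c,z)[0].round(4))
    if z:
        x,y,w,hh=cv2.boundingRect(cn)
        k=np.zeros_like(l);k[y:y+hh,x:x+w]=1;k&=(s<70)&(v>130)
        for q in blobs(k,5): print("knob",q[0],q[1],ray("top",q[1],.067)[0].round(4))
a=im[185:285,130:250];b=im[135:235,245:405]
f=lambda q,k:cv2.resize(q[:,:,::-1],None,fx=k,fy=k,interpolation=cv2.INTER_CUBIC)
cv2.imwrite("pics/c1.png",np.vstack([f(im[140:200,250:405],5.1)]))
S=np.load("scene0.npy")
cv2.imwrite("pics/c2.png",f(S[195:265,190:330],5.7))
E
```

```text
Traceback (most recent call last):
ValueError: max() iterable argument is empty
```

```bash
python3 - <<'E'
from h import *; from meas import handles
im=np.load("top0.npy");H=hsv(im);h,s,v=[H[...,i].astype(int) for i in range(3)]
for c,d,L in handles(im):
    if d[0]<0:d=-d
    u=proj("top",[*(c+d*.082),.007])[0]
    print("handle",c.round(4),"dir",np.degrees(np.arctan2(d[1],d[0])).round(1),"L",L.round(3),"disc(handle)",(c+d*.082).round(4),"px",u.round(1),(u*800/560).round(0))
m=(h>95)&(h<125)&(s>90)
for a,c,l in blobs(m,200):
    cn=max(cv2.findContours(l.astype(np.uint8),cv2.RETR_EXTERNAL,cv2.CHAIN_APPROX_NONE)[0],key=cv2.contourArea)[:,0]
    z=.047 if a>600 else 0
    P=ray("top",cn,z)[:,:2]; (x,y),r=cv2.minEnclosingCircle(P.astype(np.float32))
    print("blue",a,(x,y),r,ray("top",c,z)[0].round(4))
    if z:
        x,y,w,hh=cv2.boundingRect(cn)
        k=np.zeros_like(l);k[y:y+hh,x:x+w]=1;k&=(s<70)&(v>130)
        for q in blobs(k,5): print("knob",q[0],q[1],ray("top",q[1],.067)[0].round(4))
f=lambda q,k:cv2.resize(q[:,:,::-1],None,fx=k,fy=k,interpolation=cv2.INTER_CUBIC)
cv2.imwrite("pics/c1.png",f(im[140:220,250:405],5))
S=np.load("scene0.npy")
cv2.imwrite("pics/c2.png",f(S[195:295,190:330],5.7))
cv2.imwrite("pics/c3.png",f(im[190:300,130:250],5))
E
```

```text
handle [1.1394 0.32  ] dir 0.0 L 0.224 disc(handle) [1.2214 0.3201] px [192.7   5.6] [275.   8.]
handle [0.4785 0.1997] dir 23.6 L 0.086 disc(handle) [0.5536 0.2325] px [219.  208.7] [313. 298.]
handle [ 0.4381 -0.3162] dir -39.2 L 0.086 disc(handle) [ 0.5016 -0.368 ] px [419.6 222.1] [599. 317.]
handle [0.409  0.3053] dir 30.5 L 0.086 disc(handle) [0.4796 0.3469] px [180.8 233.8] [258. 334.]
handle [0.3688 0.387 ] dir 38.3 L 0.086 disc(handle) [0.4332 0.4379] px [150.1 249.8] [214. 357.]
blue 922 (0.4511142075061798, 0.08024755865335464) 0.052094969898462296 [0.4507 0.0802 0.047 ]
knob 65 [283.75384615 226.47692308] [0.4882 0.0379 0.067 ]
knob 69 [269.52173913 239.44927536] [0.4515 0.0794 0.067 ]
knob 67 [283.76119403 254.3880597 ] [0.408  0.0393 0.067 ]
knob 35 [255.85714286 256.68571429] [0.4029 0.119  0.067 ]
blue 318 (0.43061622977256775, -0.15673695504665375) 0.06958234310150146 [ 0.4293 -0.1566  0.    ]
```

View pics/c1.png

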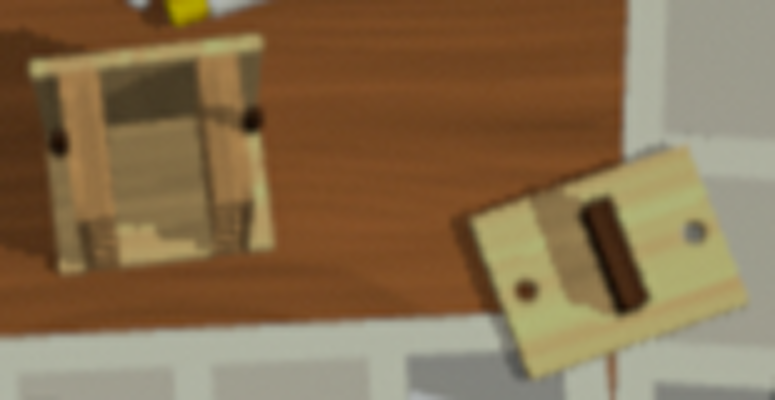

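View pics/c2.png

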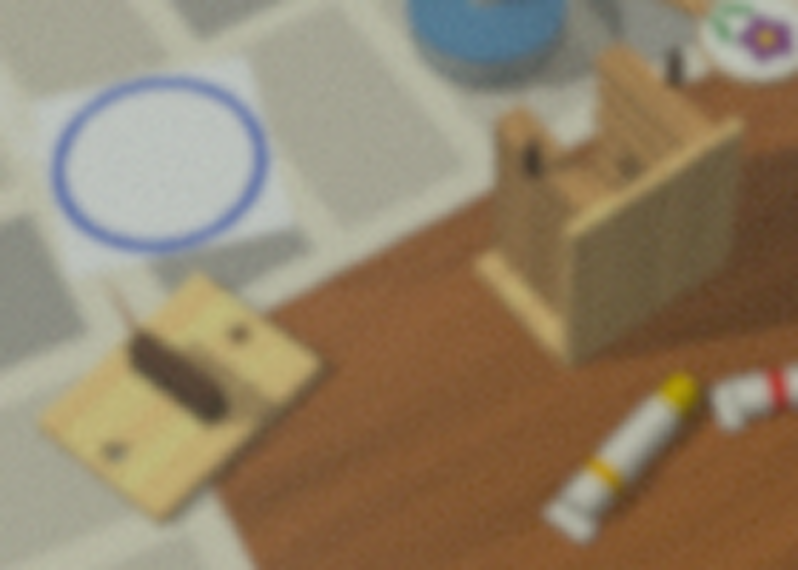

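View pics/c3.png

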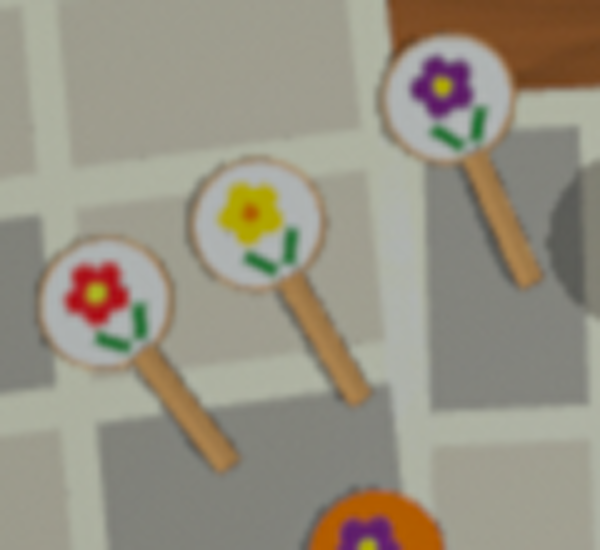

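c1: the rack pins are near (58,143) and (250,119), the back-top edge runs (30,65)-(262,42), and the board bar is at (613,255) with holes (527,290) and (695,232). c2 shows the same objects from behind. c3 confirms the purple, yellow and red white-faced panels, with an orange decoy at the bottom. The handle lengths (86 vs 84 mm), lid radius (52 vs 54) and ring radius (69.6 vs 70) all fit.

Next I measure the rack and board, then slide the pot.

```bash
cat >> meas.py <<'E'
def tri(ut,us):
    a0,a1=ray("top",ut,0)[0],ray("top",ut,.3)[0];b0,b1=ray("scene",us,0)[0],ray("scene",us,.3)[0]
    da,db=a1-a0,b1-b0; A=np.c_[da,-db]; s=np.linalg.lstsq(A,b0-a0,rcond=None)[0]
    p,q=a0+da*s[0],b0+db*s[1]; return (p+q)/2,np.linalg.norm(p-q)
def board(im,T=None):
    H=hsv(im);h,s,v=[H[...,i].astype(int) for i in range(3)]
    return H
E
cat >> h.py <<'E'
def q(th): return [0,np.cos(th/2),np.sin(th/2),0]
E
python3 - <<'E'
from h import *; from meas import tri
im=np.load("top0.npy");S=np.load("scene0.npy")
def dark(I,box,t):
    x,y,w,h=box;sub=I[y:y+h,x:x+w].max(2)
    return [(a,c.round(1)+[x,y]) for a,c,l in blobs(sub<t,4)]
for t in(60,75,90):
    print(t,"topL",dark(im,(256,162,12,14),t),"topR",dark(im,(294,158,12,12),t))
    print(t,"scL",dark(S,(303,200,12,12),t),"scR",dark(S,(279,217,9,13),t))
    print(t,"bar top",dark(im,(360,175,25,32),t),"bar sc",dark(S,(210,250,24,24),t))
# pins by eye in c1/c2 too
c=lambda p:(np.array(p)/5-.5+[250,140]); d=lambda p:(np.array(p)/5.7-.5+[190,195])
for n,a,b in (("pinL",(58,143),(675,66)),("pinR",(250,119),(532,157)),("backL",(30,68),(742,122)),("backR",(262,46),(570,225))):
    print(n,[x.round(4) for x in tri(c(a),d(b))])
print("pin tops? z=.16",ray("top",[c((58,143)),c((250,119))],.16).round(4).tolist())
print("base front z=.0",ray("top",[c((60,272)),c((272,248))],.0).round(4).tolist())
print("back outer top z=.145",ray("top",[c((30,62)),c((262,38))],.145).round(4).tolist())
print("board holes",ray("top",[c((527,290)),c((695,232))],.012).round(4).tolist(),"bar",ray("top",[c((614,255))],.042).round(4).tolist())
print(inverse_kinematics([.451,.08,.05],q(np.pi/2)),inverse_kinematics([.43,-.157,.05],q(np.pi/2)))
E
```

```text
60 topL [(np.int32(13), array([261., 168.]))] topR [(np.int32(9), array([299.9, 163.7]))]
60 scL [] scR []
60 bar top [(np.int32(44), array([370.5, 191.8]))] bar sc []
75 topL [(np.int32(27), array([260.4, 166.5]))] topR [(np.int32(14), array([299.9, 163.4]))]
75 scL [] scR []
75 bar top [(np.int32(141), array([372. , 190.7]))] bar sc []
90 topL [(np.int32(75), array([258.5, 167.5]))] topR [(np.int32(22), array([300. , 163.3]))]
90 scL [] scR [(np.int32(10), array([282.9, 223.1]))]
90 bar top [(np.int32(157), array([372.1, 190.9]))] bar sc [(np.int32(58), array([221.8, 262. ]))]
pinL [array([0.6396, 0.0972, 0.1589]), np.float64(0.0005)]
pinR [array([ 0.6508, -0.0096,  0.1582]), np.float64(0.0012)]
backL [array([0.6866, 0.1135, 0.1449]), np.float64(0.0012)]
backR [array([ 0.6962, -0.0153,  0.1485]), np.float64(0.0036)]
pin tops? z=.16 [[0.6392, 0.097, 0.16], [0.6506, -0.009, 0.16]]
base front z=.0 [[0.598, 0.1042, 0.0], [0.6104, -0.0251, 0.0]]
back outer top z=.145 [[0.6897, 0.1129, 0.145], [0.701, -0.0172, 0.145]]
board holes [[0.5793, -0.1774, 0.012], [0.613, -0.2801, 0.012]] bar [[0.5938, -0.2255, 0.042]]
[ 1.49574325e-01  4.85831099e-01  2.08902620e+00 -4.44089210e-16
  5.66735352e-01  1.49574325e-01] [-3.76076248e-01  4.85582216e-01  2.08961081e+00 -4.44089210e-16
  5.66399624e-01 -3.76076248e-01]
```

```bash
cat >> h.py <<'E'
def pot(im):
    H=hsv(im);h,s,v=[H[...,i].astype(int) for i in range(3)]
    m=((h>95)&(h<125)&(s>90)).astype(np.uint8); m[300:]=0
    # filled lid: opening kills the thin ring
    m=cv2.morphologyEx(m,cv2.MORPH_OPEN,np.ones((6,6),np.uint8))
    a,c,l=max(blobs(m,100),key=lambda b:b[0])
    cn=max(cv2.findContours(l.astype(np.uint8),0,1)[0],key=cv2.contourArea)[:,0]
    (x,y),r=cv2.minEnclosingCircle(ray("top",cn,.047)[:,:2].astype(np.float32)); return np.array([x,y]),r
E
python3 - <<'E'
from h import *
command_gripper(.6)
move_pose([.451,.080,.13],q(np.pi/2))
im=read_camera("top"); print("t",get_time(),"tcp",get_tcp_pos())
print("hit",movel([.451,.080,.0505],v=.12,until_force=6),get_tcp_pos())
command_gripper(0); print("w",get_grip_width(),"F",get_finger_force(),get_ft_force())
movel([.4305,-.1567,.0505],v=.08); print(get_grip_width(),get_ft_force(),get_tcp_pos())
command_gripper(.6); movel([.4305,-.1567,.16])
move_pose([.40,.05,.25],q(np.pi/2))
im=read_camera("top"); np.save("top1.npy",im)
print(get_time(),pot(im))
E
```

```text
t 3.0417 tcp [0.45123337 0.08065762 0.13012517]
hit False [0.4513153  0.08015318 0.05080919]
w 0.28802499847459406 F 30.001279413700104 [-0.82599482 -0.86005369  5.17341286]
0.2894524885314414 [-0.05864737  3.56619219  4.82485041] [ 0.43026227 -0.15689631  0.05047675]
9.975 (array([ 0.43014836, -0.16046785]), 0.05720805004239082)
```

```bash
cat >> h.py <<'E'
PSI=np.radians(5.5); RO=np.array([.6453,.0435]); EX=np.array([np.cos(PSI),np.sin(PSI)])
FL={1:.02,2:.045,3:.07,4:.095,5:.12}; ZG=.003
def R(x,y=0): return RO+x*EX+y*np.array([-EX[1],EX[0]])
def pick(c,phi,lift):
    d=np.array([np.cos(phi),np.sin(phi)]); g=c-.020*d
    command_gripper(.45); move_pose([*g,.08],q(phi))
    hit=movel([*g,ZG],v=.12,until_force=6); command_gripper(0)
    print("pick hit",hit,get_tcp_pos().round(4),"w",round(get_grip_width()*88,1))
    movel([*g,lift],v=.12)
def pre(k):
    z=FL[k]+.003+ZG; move_pose([*R(-.205),z+.02],q(PSI)); movel([*R(-.205),z],v=.1)
    print("pre",get_tcp_pos().round(4),"w",round(get_grip_width()*88,1),"F",round(get_finger_force(),1),"t",get_time())
def insert(k):
    z=FL[k]+.003+ZG
    hit=movel([*R(-.090),z],v=.05,until_force=6); p=get_tcp_pos()
    print("ins hit",hit,"rack x",round(float((p[:2]-RO)@EX),4),"w",round(get_grip_width()*88,1),get_ft_force().round(1))
    return hit
def release(k):
    p=get_tcp_pos(); movel([p[0],p[1],p[2]-.0025],v=.03,until_force=4)
    command_gripper(.4); p=get_tcp_pos(); movel([p[0],p[1],max(.16,p[2]+.06)],v=.2); print("t",get_time())
E
python3 - <<'E'
from h import *
pick(np.array([.4785,.1997]),np.radians(23.6),.06)
pre(1)
a=read_camera("top");b=read_camera("scene")
f=lambda q,k:cv2.resize(q[:,:,::-1],None,fx=k,fy=k,interpolation=cv2.INTER_CUBIC)
cv2.imwrite("pics/p1.png",np.hstack([f(a[140:260,220:350],3),f(b[160:280,240:370],3)]))
E
```

```text
pick hit False [0.4605 0.1918 0.0035] w 15.9
pre [0.4411 0.0249 0.0256] w 15.5 F 30.0 t 14.6917
```

View pics/p1.png

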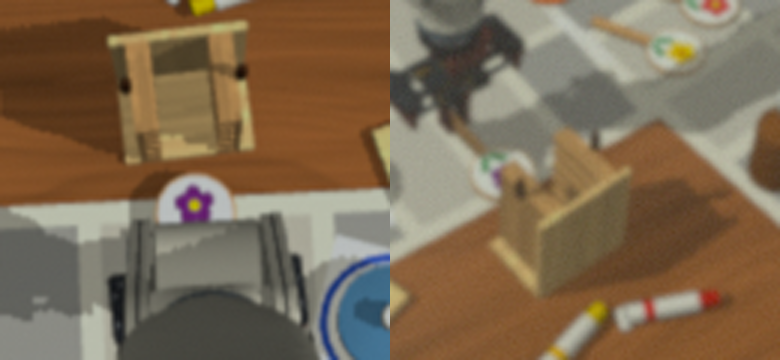

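The panel is held level in front of the rack and centred (disc at (195,207) in the left crop). I insert it.

```bash
python3 - <<'E'
from h import *
if insert(1):
    release(1)
    pick(np.array([.409,.3053]),np.radians(30.5),.09)
    pre(2)
    a=read_camera("top");b=read_camera("scene")
    f=lambda q,k:cv2.resize(q[:,:,::-1],None,fx=k,fy=k,interpolation=cv2.INTER_CUBIC)
    cv2.imwrite("pics/p2.png",np.hstack([f(a[140:260,220:350],3),f(b[160:280,240:370],3)]))
E
```

```text
ins hit True rack x -0.0973 w 15.7 [-0.5 -0.2 -0.8]
t 18.3583
pick hit False [0.392  0.2954 0.0035] w 15.6
pre [0.4409 0.0247 0.0507] w 15.9 F 30.0 t 23.4667
```

View pics/p2.png

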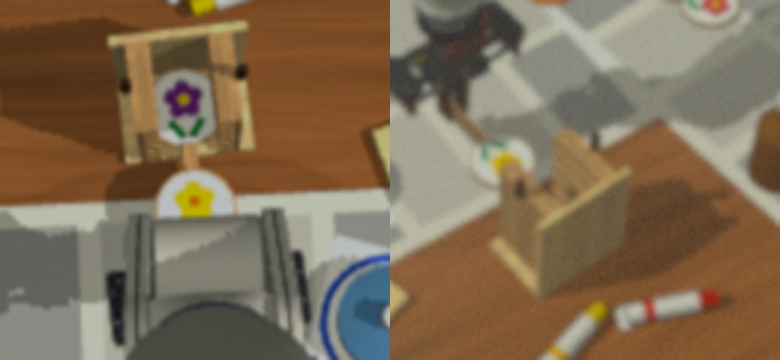

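Purple is seated in slot 1 (disc at (183,92), handle out the front). Yellow is aligned for slot 2.

```bash
python3 - <<'E'
from h import *
ok=insert(2)
if ok and abs((get_tcp_pos()[:2]-RO)@EX+.0975)<.005:
    release(2)
    pick(np.array([.3688,.387]),np.radians(38.3),.11)
    pre(3)
    if insert(3) and abs((get_tcp_pos()[:2]-RO)@EX+.0975)<.005:
        release(3)
a=read_camera("top");b=read_camera("scene")
f=lambda q,k:cv2.resize(q[:,:,::-1],None,fx=k,fy=k,interpolation=cv2.INTER_CUBIC)
cv2.imwrite("pics/p3.png",np.hstack([f(a[140:260,220:350],3),f(b[160:280,240:370],3)]))
E
```

```text
ins hit True rack x -0.0973 w 15.6 [-0.2 -0.4 -0.4]
t 27.0083
pick hit False [0.3533 0.3749 0.0035] w 15.5
pre [0.4408 0.0245 0.0756] w 15.7 F 30.0 t 32.85
ins hit True rack x -0.0978 w 15.7 [ 0.7 -0.  -0.2]
t 36.15
```

View pics/p3.png

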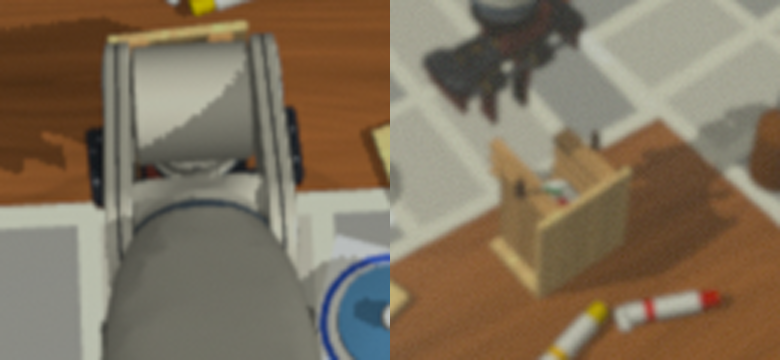

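Three panels are in (red is visible in slot 3 at (565,195)). Next is blue.

```bash
python3 - <<'E'
from h import *
move_pose([.42,-.25,.2],q(np.radians(-39.2)))
pick(np.array([.4381,-.3162]),np.radians(-39.2),.16)
pre(4)
if insert(4) and abs((get_tcp_pos()[:2]-RO)@EX+.0975)<.005: release(4)
move_pose([.40,-.2,.30],q(np.radians(18)))
a=read_camera("top");b=read_camera("scene");np.save("top2.npy",a);np.save("scene2.npy",b)
print(pot(a),get_time())
f=lambda q,k:cv2.resize(q[:,:,::-1],None,fx=k,fy=k,interpolation=cv2.INTER_CUBIC)
cv2.imwrite("pics/p4.png",np.vstack([f(a[140:235,245:405],5)[:,:800]]))
cv2.imwrite("pics/p5.png",np.vstack([f(b[170:285,190:340],5)]))
E
```

```text
pick hit False [ 0.4228 -0.3038  0.0034] w 16.0
pre [0.441  0.0231 0.1007] w 15.2 F 30.0 t 42.7083
ins hit True rack x -0.0968 w 16.0 [ 0.7  0.6 -1.5]
t 45.9083
(array([ 0.4311527 , -0.15924744]), 0.057223573327064514) 47.1917
```

View pics/p4.png

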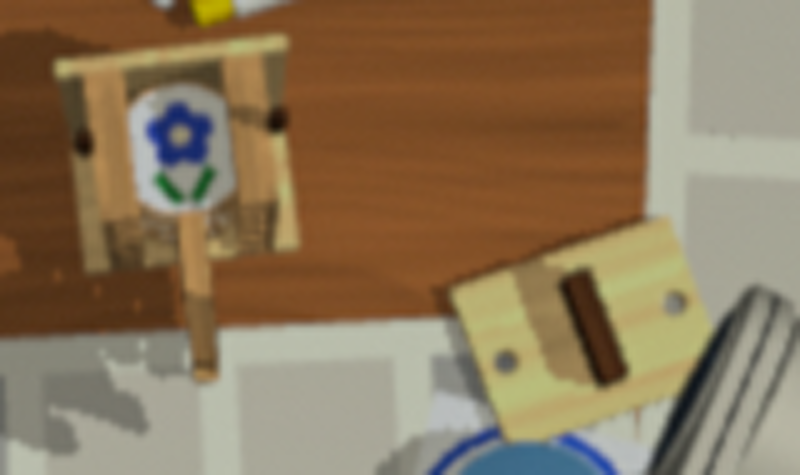

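View pics/p5.png

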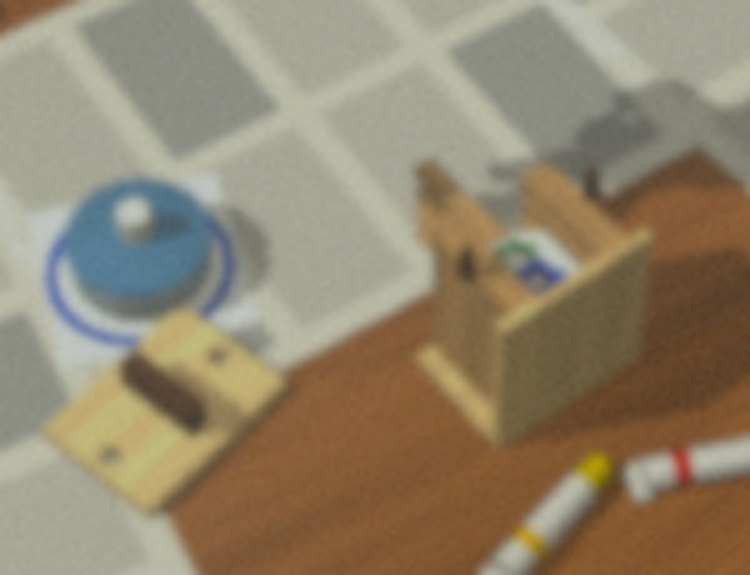

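The picture shows all four panels home (blue on top at (180,140)) and the pot on the ring. The board has been knocked towards the robot: bar at (593,328), holes at (507,361) and (675,302). I re-measure the board before gripping it.

```bash
python3 - <<'E'
from h import *; from meas import tri
a=np.load("top2.npy");b=np.load("scene2.npy")
c=lambda p:(np.array(p)/5-.5+[245,140]); d=lambda p:(np.array(p)/5-.5+[190,170])
P=ray("top",[c(p) for p in((450,291),(662,217),(507,440))],.012)[:,:2]
print("corners",P.round(4).tolist(),"L",np.linalg.norm(P[1]-P[0]),np.linalg.norm(P[2]-P[0]))
print("centre from diag",((P[1]+P[2])/2).round(4))
S=ray("scene",[d(p) for p in((287,380),(148,512),(44,430),(190,312))],.012)[:,:2]  
print("scene corners",S.round(4).tolist(),"centre",S.mean(0).round(4))
h=ray("top",[c((507,361)),c((675,302))],.012)[:,:2]; hs=ray("scene",[d((218,355)),d((110,454))],.012)[:,:2]
for n,x in(("top",h),("sc",hs)):
    e=x[0]-x[1]; print(n,"holes",x.round(4).tolist(),"mid",x.mean(0).round(4),"L",np.linalg.norm(e),"yaw",np.degrees(np.arctan2(-e[0],e[1])))
x,y,w,hh=350,190,28,32
for t in(65,75,90):
    for A,cc,l in blobs(a[y:y+hh,x:x+w].max(2)<t,60):
        ys,xs=np.nonzero(l);Q=ray("top",np.c_[xs+x,ys+y],.042)[:,:2];m=Q.mean(0);W,V=np.linalg.eigh(np.cov((Q-m).T))
        print("bar",t,A,m.round(4),np.degrees(np.arctan(V[1,1]/V[0,1])).round(1),np.ptp((Q-m)@V[:,1]).round(3),np.ptp((Q-m)@V[:,0]).round(3))
# bar axis ends in both views (top centre-line ends)
for n,u,s in(("far",(575,272),(126,356)),("near",(613,382),(200,412))): print(n,[k.round(4) for k in tri(c(u),d(s))])
E
```

```text
corners [[0.5798, -0.116], [0.6229, -0.2456], [0.4889, -0.1469]] L 0.13647671780086942 0.09602925131309736
centre from diag [ 0.5559 -0.1962]
scene corners [[0.5802, -0.1156], [0.6231, -0.249], [0.5261, -0.2803], [0.4916, -0.1461]] centre [ 0.5553 -0.1978]
top holes [[0.5366, -0.1487], [0.5706, -0.2509]] mid [ 0.5536 -0.1998] L 0.10767103964019269 yaw 18.405943376001183
sc holes [[0.5354, -0.1469], [0.5681, -0.25]] mid [ 0.5518 -0.1985] L 0.10822229025420647 yaw 17.608055413561587
bar 75 125 [ 0.5505 -0.1957] 18.6 0.065 0.018
bar 90 149 [ 0.5505 -0.1963] 17.9 0.066 0.019
far [array([ 0.5655, -0.2006,  0.0953]), np.float64(0.0453)]
near [array([ 0.5386, -0.1945, -0.021 ]), np.float64(0.0494)]
```

```bash
python3 - <<'E'
from h import *
th=np.radians(18.1); g=[.5533,-.198]
command_gripper(.5); move_pose([*g,.12],q(th))
print("hit",movel([*g,.0155],v=.1,until_force=6),get_tcp_pos().round(4))
command_gripper(0); print("w",get_grip_width()*88,"F",get_finger_force())
movel([*g,.215],v=.1); print(get_tcp_pos().round(4),get_ft_force().round(1))
movel([*RO,.215],q(PSI),v=.1) 
print(get_tcp_pos().round(4),get_ee_rot(),get_ft_force().round(1),get_ft_torque().round(2),get_grip_width()*88,get_time())
a=read_camera("top");b=read_camera("scene");np.save("top3.npy",a);np.save("scene3.npy",b)
f=lambda q,k:cv2.resize(q[:,:,::-1],None,fx=k,fy=k,interpolation=cv2.INTER_CUBIC)
cv2.imwrite("pics/p6.png",f(b[160:270,250:370],5.4))
E
```

```text
hit False [ 0.5538 -0.1982  0.0161]
w 17.816725188446746 F 30.00026375055313
[ 0.553  -0.1979  0.2144] [ 1.  -0.3 -1.2]
[0.6452 0.0432 0.215 ] [ 2.50175056e-05  9.98857565e-01  4.77866462e-02 -3.27940898e-05] [-0.7  0.  -1.9] [-0.06  0.13  0.01] 17.797041902414133 55.1083
```

View pics/p6.png

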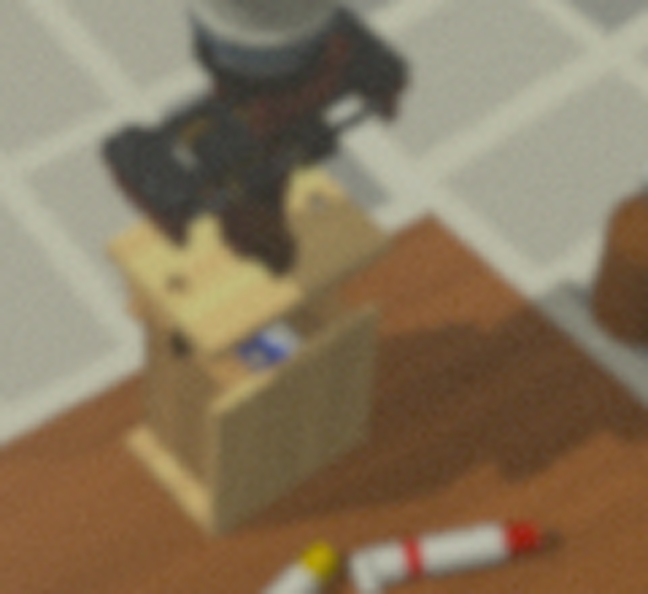

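```bash
python3 - <<'E'
from h import *
d=lambda p,k,o:(np.array(p)/k-.5+o)
H=ray("scene",[d(p,5.4,[250,160]) for p in((318,199),(177,281))],.2115)[:,:2]
C=ray("scene",[d(p,5.4,[250,160]) for p in((388,240),(210,350))],.2115)[:,:2]
# pins at their base in first crop c2 (scene) and rack back top corners, z known
Pn=ray("scene",[d(p,5.7,[190,195]) for p in((675,66),(532,157))],.160)[:,:2]
rb=lambda x:(x-RO)@np.array([[EX[0],-EX[1]],[EX[1],EX[0]]])
for n,x in(("holes",H),("board back corners",C),("pins",Pn)):
    e=x[0]-x[1]; print(n,"rack frame mm",(rb(x)*1e3).round(1).tolist(),"mid",(rb(x).mean(0)*1e3).round(1),"L",np.linalg.norm(e).round(4),"yaw",np.degrees(np.arctan2(-e[0],e[1])).round(1))
    
E
```

```text
holes rack frame mm [[-0.7, 53.2], [-3.5, -53.8]] mid [-2.1 -0.3] L 0.107 yaw 4.0
board back corners rack frame mm [[49.6, 66.2], [48.2, -69.6]] mid [48.9 -1.7] L 0.1358 yaw 4.9
pins rack frame mm [[0.2, 53.7], [1.1, -54.7]] mid [ 0.7 -0.5] L 0.1084 yaw 6.0
```

```bash
python3 - <<'E'
from h import *
p=R(.0027,0)
movel([*p,.215],v=.05)
hit=movel([*p,.1615],v=.04,until_force=5); t=get_tcp_pos()
print("hit",hit,t.round(4),"bottom-145:",round((t[2]-.0155-.145)*1e3,1),get_ft_force().round(1),get_ft_torque().round(2),get_grip_width()*88)
E
```

```text
hit False [0.6475 0.0437 0.1614] bottom-145: 0.9 [-4.1  0.3 -3.1] [0.01 0.9  0.19] 17.60081004435645
```

```bash
python3 - <<'E'
from h import *
t=get_tcp_pos(); print(movel([t[0],t[1],.1598],v=.02,until_force=6),get_tcp_pos().round(4),get_ft_force().round(1))
command_gripper(.5); t=get_tcp_pos(); movel([t[0],t[1],.26],v=.15)
move_pose([.40,.20,.40],q(np.radians(90))); wait(.3)
a=read_camera("top");b=read_camera("scene");np.save("top4.npy",a);np.save("scene4.npy",b)
print(pot(a),get_time())
f=lambda q,k:cv2.resize(q[:,:,::-1],None,fx=k,fy=k,interpolation=cv2.INTER_CUBIC)
cv2.imwrite("pics/p7.png",np.hstack([f(a[140:280,255:385],3),f(b[160:300,200:340],3)]))
E
```

```text
False [0.6476 0.0437 0.1608] [-5.9 -0.2  4.3]
(array([ 0.42480555, -0.15610224]), 0.052359092980623245) 60.2583
```

View pics/p7.png

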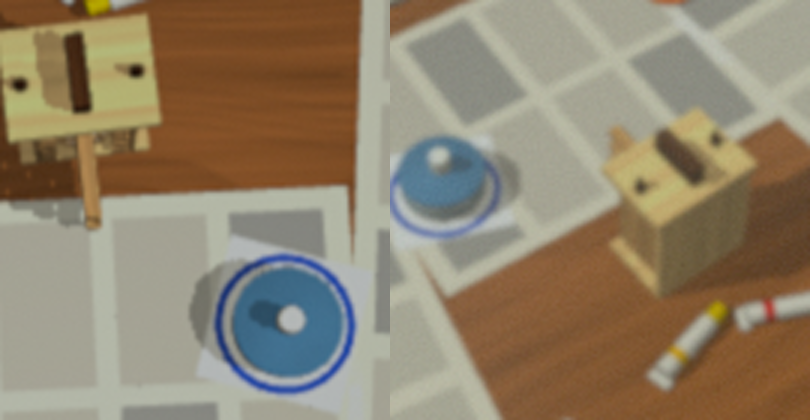

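```bash
python3 - <<'E'
from h import *; from meas import tri
f=lambda p:np.array(p)/3-.5
print("knob z=.071",ray("top",f((291,318))+[255,140],.071)[0].round(4),"tri",[k.round(4) for k in tri(f((291,318))+[255,140],f((438-390,157))+[200,160])])
print("ring",ray("top",f((285.5,323))+[255,140],0)[0].round(4))
print("lid edges",ray("top",[f(p)+[255,140] for p in((230,322),(346,322),(288,266),(288,378))],.047).round(4).tolist())
print("scene ring c",ray("scene",f((445-390,187))+[200,160],0)[0].round(4))
# board seat: holes/pins -> board corners top, z=.157
C=ray("top",[f(p)+[255,140] for p in((150,14),(161,122),(10,140))],.157)[:,:2]
rb=(C-RO)@np.array([[EX[0],-EX[1]],[EX[1],EX[0]]]);print("board corners rack mm",(rb*1e3).round(1).tolist())
E
```

```text
knob z=.071 [ 0.4296 -0.1541  0.071 ] tri [array([ 0.4294, -0.1551,  0.0693]), np.float64(0.0017)]
ring [ 0.4311 -0.1573  0.    ]
lid edges [[0.4289, -0.0982, 0.047], [0.4269, -0.2099, 0.047], [0.4823, -0.1562, 0.047], [0.3742, -0.1519, 0.047]]
scene ring c [ 0.4242 -0.1519  0.    ]
board corners rack mm [[53.7, -73.2], [-49.0, -70.9], [-49.8, 68.2]]
```

```bash
python3 -c "
from h import *
print(job_done(),get_time())"
```

```text
the job is handed in; nothing more can be done
the job is handed in; nothing more can be done
```

The job is handed in at about 60 s of the 210 s allowed: the pot is about 3 mm from the ring's centre, all four panels present (there was no pink one) are home in slots 1–4, and the top board lies flat over the rack's pins; the verdict was not shown.

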